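Dry the tall bottle on the blower stand

TASK

Take the taller of the two upside-down clear bottles out of the organizer's pulled-out tray, stand it upside down as it is on the centre of the small raised seat of the blower stand and let go of it. Then, with the bottle standing there untouched, push the stand's spring-return side lever down past its first two notches to the third notch, not down to the bottom stop, and keep holding it there: the blower runs only while the lever is held, so finish with the gripper still pressing the lever at the third notch. Leave the other things on the counter where they are.

Things in the scene. Friction and masses are not known exactly. Their poses are not given: they have to be found in the camera images.
- tall_bottle: the tall clear plastic bottle, loose, about 85 to 170 g, standing upside down (mouth down, closed flat bottom up) in the tray; 150 mm tall. Neck 44 mm in diameter up to 24 mm above the rim, shoulder to 36 mm, then a straight round body 54 mm in diameter up to the flat top at 150 mm. Origin: centre of the mouth rim, its lowest point; z points up. The short bottle stands about 130 mm beside it, left or right.
- short_bottle: the other clear bottle, also upside down in the tray, shorter and wider: 105 mm tall, body 62 mm in diameter. Origin: centre of the mouth rim; z up. Not to be moved.
- organizer: white drawer-style bottle organizer, fixed: box 220 (x) by 250 (y) by 150 mm high, origin at the centre of its underside, x away from its front. A grey tray is pulled out of its front: 180 by 250 mm, centred 200 mm before the origin (-x), walls 30 mm high and 4 mm thick, floor 4 mm above the counter; both bottles stand on that floor, about 65 mm either side of its middle line.
- blower: white blower stand, fixed: base 130 (x) by 260 (y) by 60 mm high, origin at the centre of its underside. The raised seat stands on its +y half; on its -y end a column 100 by 90 mm rises to 110 mm, and the lever comes out of that column's end face (at y = -130 mm).
- seat (a point): centre of the top of the blower's raised seat: a round steel disc 50 mm in diameter, 8 mm thick, on a post 34 mm in diameter, 30 mm above the base and 90 mm above the counter; z up, x and y along the blower's axes. The bottle's rim stands flat on it.
- lever_pad (a point): middle of the upper face of the lever's steel tab, moves with the lever. The tab is 44 mm along the blower's x, sticks out 47 mm from the column's end face along the blower's -y, and is 10 mm thick; this point is 27 mm out from the face and 100 mm above the counter when the lever is up. x, y, z along the blower's axes.
- lever (a joint): how far the lever is pushed straight down, in m: 0 up at rest, first notch 0.010, second 0.020, third 0.030, bottom stop 0.040. A spring pushes it back up with about 4 N at rest and 8 N at the third notch; a click bump of about 2 N lies midway before each notch and after the third. No notch holds it: it rises to 0 when let go. Three dark ribs beside the slot mark the notches.
- straw_cup: stainless cup with straws, 68 mm in diameter, cup 100 mm and straws 175 mm high; origin centre of underside. Not to be moved.
- nipple: orange silicone nipple, 48 mm in diameter, 44 mm high; origin centre of underside. Not to be moved.
- pacifier_case: white pacifier case with a press button, 60 by 75 by 45 mm; origin centre of underside. Not to be moved.
- collar: white bottle collar ring, 54 mm in diameter, 18 mm high; origin centre of underside. Not to be moved.
Mind the look-alikes: they are no part of the job. What is shaped like the tall_bottle but brown or red is not meant.

How it is judged:
On the way, in this order (a step that is already met when the one before it is completed fails the run):
1. the tall bottle stands upside down on the raised seat, let go, with the lever still up (horizontal distance between tall_bottle and seat below 0.01 m and z of tall_bottle in the frame of seat between -0.004 and 0.004 m and angle between tall_bottle's own z axis and vertical below 0.1 rad and linear speed of tall_bottle below 0.02 m/s and contact force between tall_bottle and the arm below 0.05 N and contact force between tall_bottle and the fingers below 0.05 N and value of joint lever below 0.004 m), for 0.3 s.
2. the lever is pushed past the first notch (value of joint lever above 0.012 m and contact force between lever and the fingers above 1 N).
3. the lever is pushed past the second notch (value of joint lever above 0.022 m and contact force between lever and the fingers above 1 N).
At the end, for the whole second after the job is handed in: Fingers hold the lever still at the third notch (26 to 34 mm down) with over 2 N; the tall bottle stands untouched and at rest on the raised seat, within 10 mm of its centre and 4 mm of its height, tilted under 0.1 rad (horizontal distance between tall_bottle and seat below 0.01 m and z of tall_bottle in the frame of seat between -0.004 and 0.004 m and angle between tall_bottle's own z axis and vertical below 0.1 rad and linear speed of tall_bottle below 0.02 m/s and contact force between tall_bottle and the arm below 0.05 N and contact force between tall_bottle and the fingers below 0.05 N and value of joint lever between 0.026 and 0.034 m and velocity of joint lever between -0.01 and 0.01 m/s and contact force between lever and the fingers above 2 N); the arm keeps its last pose, push and grip.
It fails at once if the lever is pushed (over 8 mm) while the tall bottle is not on the seat (value of joint lever above 0.008 m and (horizontal distance between tall_bottle and seat above 0.02 m or z of tall_bottle in the frame of seat above 0.01 m)).
It fails at once if another thing on the counter (short bottle, straw cup, nipple, pacifier case or collar ring) is moved by more than 30 mm (distance of any of short_bottle, straw_cup, nipple, pacifier_case, collar from where it was at the start of the episode above 0.03 m).
It also fails if it takes over 53 s, if anything falls off the work surface, if the arm or the gripper's body presses on something with over 40 N, if the wrist force passes 120 N, or if a joint passes its speed limit or range.

ROBOT

A 7-joint arm with a two-finger parallel gripper is mounted at the origin on the work surface. World frame = base frame: x ahead of the robot, y to its left, z up, the work surface at z = 0. Lengths are in m, angles in rad, forces in N, time in s.
With the tool pointing down it reaches from about 0.4 to 0.85 m from the base axis. Payload 10.4 kg.
Tool frame: the origin (TCP) lies midway between the tips of the shut fingers; the grasp point (between the pads) lies 19 mm behind it (r.grasp_offset is the distance from the TCP to the grasp point, in m); x points along the fingers, y is the direction in which the jaws open and shut, and the axes are right-handed (so a half turn about x gives the same grasp; the last joint's range is limited). The gripper opens to 87 mm and grips with 3 to 60 N. Pads are 19 mm wide; open, the fingers measure 117 mm over their backs; the gripper's body (75 mm by 190 mm) begins 51 mm behind the grasp point.
Start: joints at [1.093, 0.332, -0.065, 1.46, 0.022, 1.35, -0.088], TCP at [0.275, -0.561, 0.223] pointing down, gripper open.
Joint ranges: [-2.6, 2.6], [-0.5, 2.12], [-1.47, 1.34], [0.16, 2.42], [-1.27, 4.41], [0.06, 2.06], [-2.6, 2.6]. Speed limits (rad/s): [2.22, 2.22, 2.79, 2.79, 3.14, 3.14, 3.14].

INTERFACE

Orientations are given as a unit quaternion [x, y, z, w].
In Python, from bench import r, vision, close_job gives the robot as it stands. The module is installed in compiled form; this text tells all that it offers.
- The arm moves only by the shell command python3 -m pendant 'ROWS' [OPENING] [FORCE]. ROWS is text: rows parted by semicolons, each of 6 numbers parted by spaces: the shift along the tool's x, y, z in units of 0.25 m (1.0 is 0.25 m), then the turn, a rotation vector about the tool's x, y, z in units of 1.5 rad (1.0 is 1.5 rad). A call has 1 to 8 rows; each row is the pose to reach, as a shift and turn from the pose commanded when the call began, along the tool's axes at that moment; what a row does not reach only later rows make up. A row lasts 1/10 s, in which the tool goes at most 50 mm and 8.59 degrees, less where a joint would pass 70% of its speed; a pose out of reach is approached as far as the arm can. A call with a number of a shift or a turn outside -1 to 1 is refused whole. A call with a gripper value outside its range is refused whole. OPENING is the gripper command: -1 is shut, 1 is fully open, values between are in proportion, set as the call begins (- or left out, the last holds). The fingers move at their own pace and stop on an object; FORCE is the grip in N (left out, the last holds). Time passes only in rows, so rows that repeat a pose let the fingers close. It gives the time, the measured TCP pose, the force and the opening at its end, in the units of the state.
- r.read_state(): the state, without advancing time (a new reading comes with each control period).
- vision.camera(name): name is "scene" or "side" or "wrist"; returns (picture, depth): 420x560x3 uint8, blue, green, red; 420x560 float32, m along the optical axis (not along the pixel's ray), 0 where there is no reading.
- vision.get_calibration(name): a dict with "camera_matrix" (3x3 intrinsics, pixels), "rvec" (rotation vector, rad) and "tvec" (3), from world to camera coordinates, as OpenCV has them. Camera axes: x right, y down, z forward; pixel columns grow to the right and rows downward; lengths in m; the calibration is good to about 2 mm. A picture is of the moment at which its call begins: read the wrist's pose just before it. get_calibration takes no time and is no camera call; for the wrist camera it gives the pose at the moment of the call.
- close_job(): hands the job in, once; it reports no verdict.
The state is a dict: "time": time; "joint_positions": joint angles; "joint_vel": joint speeds; "joint_torque": joint torques, N m; "ee_pos": TCP position; "eef_rot": TCP orientation; "ft_force": force on the tool from outside, world axes, zero at the start; "torque": the same for the moment, N m; "width": finger opening in m.
Only numpy, scipy, OpenCV 4.12 (cv2) and the standard library are available. Lean on these libraries where they do the work, as an engineer would, in place of code of your own. Each camera call takes 0.05 s, during which the arm holds its last target. There are 200 camera calls.

## Working session

There is one attempt and no reset: what is moved stays moved. The work goes in short steps, Python scripts to look and compute and a shell command to move; the robot and the scene stay as the last step left them, time stands still between calls to the robot, and variables do not carry over. Pictures are saved under pics/ and viewed, about 8 in all and at most 12, crops included, and the job is handed in when it is done.

```bash
mkdir -p pics; cat > h.py <<'E'
from bench import r, vision
import numpy as np, cv2
from scipy.spatial.transform import Rotation as R
def cal(n):
    c=vision.get_calibration(n); return np.array(c["camera_matrix"]),R.from_rotvec(np.array(c["rvec"]).ravel()).as_matrix(),np.array(c["tvec"]).ravel()
def snap(n,tag):
    K=cal(n); p,d=vision.camera(n); cv2.imwrite(f"pics/{tag}.png",p); np.savez(f"pics/{tag}.npz",p=p,d=d,K=K[0],R=K[1],t=K[2])
def cloud(tag):
    z=np.load(f"pics/{tag}.npz"); d=z['d']; v,u=np.indices(d.shape); K=z['K']
    c=np.stack([(u-K[0,2])/K[0,0]*d,(v-K[1,2])/K[1,1]*d,d],-1)
    w=(c-z['t'])@z['R']; w[d==0]=np.nan; return w
def ray(tag,u,v,zz):
    z=np.load(f"pics/{tag}.npz"); K=z['K']; o=-z['R'].T@z['t']; q=z['R'].T@np.linalg.inv(K)@[u,v,1]
    return o+q*(zz-o[2])/q[2]
def proj(tag,P):
    z=np.load(f"pics/{tag}.npz"); c=z['R']@np.array(P)+z['t']; c=z['K']@c; return c[:2]/c[2]
def togo(goal,Rg=None):
    s=r.read_state(); Rt=R.from_quat(s['eef_rot']); a=Rt.inv().apply(np.array(goal)-s['ee_pos'])/.25
    b=(Rt.inv()*Rg).as_rotvec()/1.5 if Rg is not None else np.zeros(3)
    print(np.round(a,3),np.round(b,3))
E
python3 - <<'E'
from h import *
s=r.read_state(); print({k:np.round(v,3) for k,v in s.items()}, r.grasp_offset)
print(R.from_quat(s['eef_rot']).as_matrix().round(2))
for n in("scene","side"): snap(n,n+"0")
for n in("scene","side"):
    z=np.load(f"pics/{n}0.npz"); print(n,-z['R'].T@z['t'])
a=cv2.imread("pics/scene0.png");b=cv2.imread("pics/side0.png")
cv2.imwrite("pics/sceneb.png",cv2.resize(a,(800,600)));cv2.imwrite("pics/sideb.png",cv2.resize(b,(800,600)))
E
```

```text
{'time': np.float64(0.0), 'joint_positions': array([ 1.093,  0.333, -0.065,  1.461,  0.022,  1.35 , -0.089]), 'joint_vel': array([-0.001, -0.   , -0.002,  0.   ,  0.001,  0.001, -0.   ]), 'joint_torque': array([ 1.0000e-03, -6.2326e+01,  2.5000e-02, -3.8989e+01, -6.2000e-02,
        4.0000e-02,  0.0000e+00]), 'ee_pos': array([ 0.274, -0.561,  0.222]), 'eef_rot': array([-0.689, -0.16 ,  0.689, -0.159]), 'ft_force': array([-0.577,  0.068, -0.637]), 'torque': array([-0.003, -0.021,  0.01 ]), 'width': np.float64(0.087)} 0.0187
[[-0.    0.44 -0.9 ]
 [ 0.   -0.9  -0.44]
 [-1.   -0.    0.  ]]
scene [ 0.55209648 -1.16396444  1.15741496]
side [0.22475194 0.88410451 0.78648673]
```

View pics/sceneb.png

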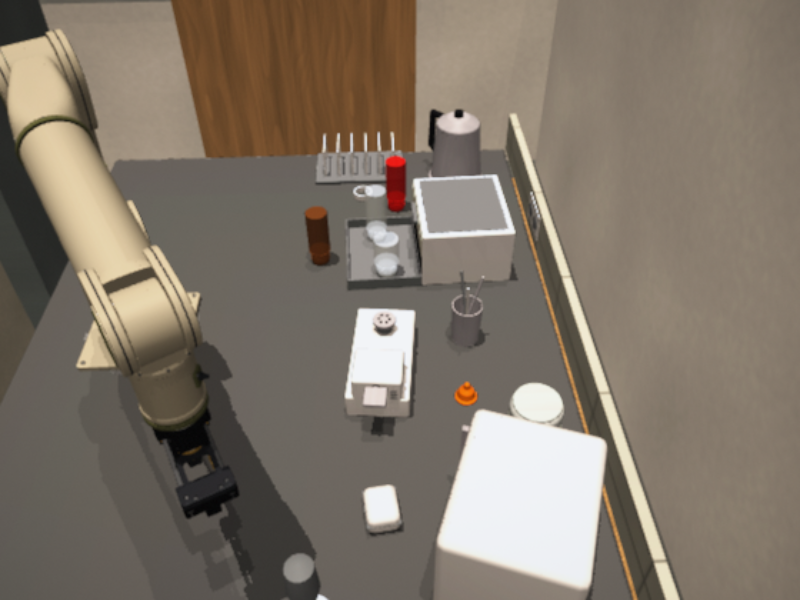

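View pics/sideb.png

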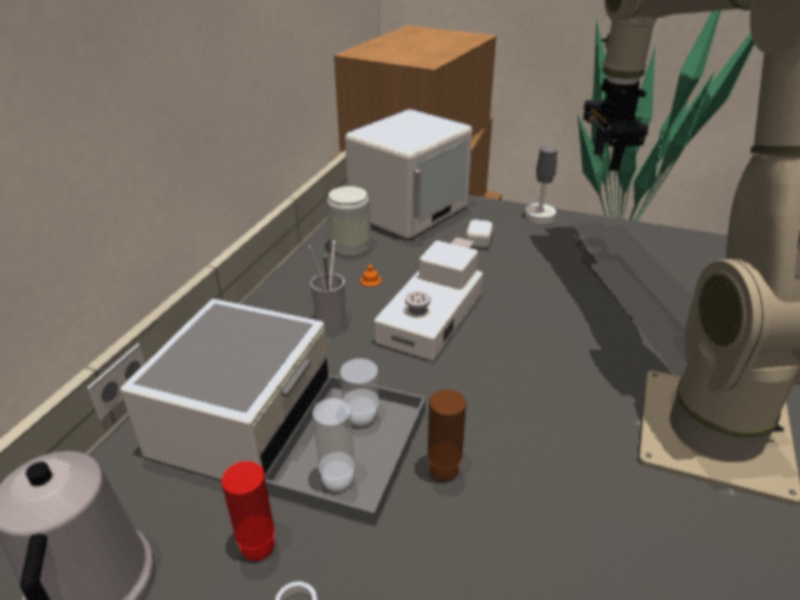

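The scene view shows the tall clear bottle at about (375,205) and the short one at (386,255). The seat is at (384,320) and the lever tab at (375,396). In the side view the tall bottle is at (335,445) and the seat at (417,300).

```bash
python3 - <<'E'
from h import *
for t in("scene0","side0"):
    w=cloud(t)
    k=lambda u,v:w[int(v*.7),int(u*.7)].round(3)
    pts={"scene0":[(384,312),(375,396),(378,366),(385,345),(366,192),(375,192),(375,205),(386,240),(386,255),(463,205)],"side0":[(417,296),(461,243),(448,256),(400,330),(330,410),(332,430),(335,460),(360,370),(228,340)]}[t]
    print(t); 
    for p in pts: print(p,k(*p))
    x,y,z=w[...,0],w[...,1],w[...,2]
    for name,m in {"organizer":(abs(z-.15)<.006)&(x>.5)&(x<1.1)&(y>-.1)&(y<.5),"base":(abs(z-.06)<.005)&(x>.4)&(x<.8)&(y>-.5)&(y<.05),"col":(abs(z-.11)<.005)&(x>.4)&(x<.8)&(y>-.5)&(y<.05),"seat":(abs(z-.09)<.006)&(x>.4)&(x<.8)&(y>-.3)&(y<.05)}.items():
        if m.sum()<10: print(name,m.sum()); continue
        n,l,st,c=cv2.connectedComponentsWithStats(m.astype(np.uint8)); 
        i=1+st[1:,4].argmax(); q=w[l==i][:,:2].astype(np.float32)
        print(name,m.sum(),st[i,4],cv2.minAreaRect(q),q.mean(0))
s=cv2.imread("pics/scene0.png")[110:215,210:350]; d=cv2.imread("pics/side0.png")[180:380,150:350]
cv2.imwrite("pics/c.png",np.hstack([cv2.resize(s,(400,300)),cv2.resize(d,(400,400))[:300]]))
E
```

```text
scene0
(384, 312) [ 0.557 -0.059  0.09 ]
(375, 396) [ 0.534 -0.302  0.102]
(378, 366) [ 0.541 -0.234  0.111]
(385, 345) [ 0.557 -0.132  0.064]
(366, 192) [0.524 0.311 0.153]
(375, 192) [0.546 0.303 0.157]
(375, 205) [0.545 0.292 0.126]
(386, 240) [0.57  0.163 0.112]
(386, 255) [0.568 0.144 0.084]
(463, 205) [0.76  0.236 0.158]
organizer 2701 2485 ((0.7598174810409546, 0.2508172392845154), (0.22080999612808228, 0.2619057297706604), 1.5370649099349976) [0.7581783  0.23684008]
base 1307 1243 ((0.5520225167274475, -0.14498944580554962), (0.2640236020088196, 0.12953922152519226), 83.7888412475586) [ 0.5585805  -0.12131768]
col 854 822 ((0.5418916940689087, -0.22975459694862366), (0.09237457066774368, 0.10054586827754974), 87.03487396240234) [ 0.5425204  -0.23279147]
seat 345 160 ((0.559047520160675, -0.08065620064735413), (0.0496513769030571, 0.050741516053676605), 30.673620223999023) [ 0.5582275  -0.08187676]
side0
(417, 296) [ 0.561 -0.085  0.089]
(461, 243) [ 0.534 -0.298  0.099]
(448, 256) [ 0.539 -0.22   0.109]
(400, 330) [ 0.567 -0.015  0.057]
(330, 410) [0.549 0.316 0.154]
(332, 430) [0.534 0.339 0.142]
(335, 460) [0.533 0.34  0.083]
(360, 370) [0.567 0.174 0.107]
(228, 340) [0.775 0.225 0.152]
organizer 8153 7076 ((0.7558989524841309, 0.2528775930404663), (0.22059795260429382, 0.25152233242988586), 1.767623782157898) [0.7495038 0.2680715]
base 1742 1556 ((0.5482965707778931, -0.14131030440330505), (0.26204851269721985, 0.13126268982887268), 84.09432983398438) [ 0.54508376 -0.1021842 ]
col 669 507 ((0.5393145680427551, -0.22538268566131592), (0.09451171010732651, 0.0980353131890297), 84.46707916259766) [ 0.5380523  -0.22240962]
seat 461 167 ((0.5560115575790405, -0.07755821943283081), (0.04729210212826729, 0.05079827830195427), 33.231109619140625) [ 0.55530137 -0.07600629]
```

```bash
cat >> h.py <<'E'
from scipy.optimize import least_squares
def topfit(t,c,zt,rad):
    w=cloud(t); m=(abs(w[...,2]-zt)<.006)&(np.hypot(w[...,0]-c[0],w[...,1]-c[1])<rad+.03)
    n,l,st,_=cv2.connectedComponentsWithStats(m.astype(np.uint8)); i=1+st[1:,4].argmax(); q=w[l==i]
    return cv2.minEnclosingCircle(q[:,:2].astype(np.float32)),q.mean(0).round(4),len(q)
E
python3 - <<'E'
from h import *
for t in("scene0","side0"):
    print(t,topfit(t,(.546,.31),.154,.027),topfit(t,(.57,.17),.109,.031))
    # projected guess outline for viewing
    p=cv2.imread(f"pics/{t}.png"); 
    for X,Y,Z,rad in((.541,.312,.154,.027),(.568,.17,.109,.031),(.5575,-.079,.09,.025)):
        pts=np.array([proj(t,(X+rad*np.cos(a),Y+rad*np.sin(a),Z)) for a in np.linspace(0,6.28,40)])
        if t=="scene0": off,sc=(210,105),5.3
        else: off,sc=(190,180),3
        globals().setdefault('L',[]).append((t,pts,off,sc))
ims=[]
for t,off,sc in(("scene0",(215,105),4.5),("side0",(200,180),4)):
    c=cv2.imread(f"pics/{t}.png")[off[1]:off[1]+(133 if sc==4.5 else 150),off[0]:off[0]+(88 if sc==4.5 else 100)]
    c=cv2.resize(c,None,fx=sc,fy=sc,interpolation=cv2.INTER_CUBIC)
    for tt,pts,_,_ in L:
        if tt==t: cv2.polylines(c,[((pts-off+.5)*sc).astype(np.int32)],True,(0,255,0),1)
    ims.append(c[:598])
cv2.imwrite("pics/c1.png",np.hstack(ims)); 
w=cloud("side0"); print("brown",w[280,312],"red",w[335,172])
for k in ((445,395),(245,470)): print(w[int(k[1]*.7),int(k[0]*.7)])
E
```

```text
scene0 (((0.5449326634407043, 0.3112313151359558), 0.03135908022522926), array([0.5491, 0.311 , 0.1542]), 119) (((0.573630154132843, 0.17377229034900665), 0.03414052724838257), array([0.5699, 0.1713, 0.1093]), 167)
side0 (((0.5438607931137085, 0.3170083165168762), 0.028065543621778488), array([0.5437, 0.3187, 0.1528]), 430) (((0.5677917003631592, 0.176422581076622), 0.03253134340047836), array([0.5656, 0.1796, 0.1079]), 392)
brown [0.40221307 0.23435905 0.1490312 ] red [0.5943859  0.45918169 0.15061008]
[0.40753837 0.22434517 0.14967057]
[0.60374607 0.44766219 0.15014002]
```

View pics/c1.png

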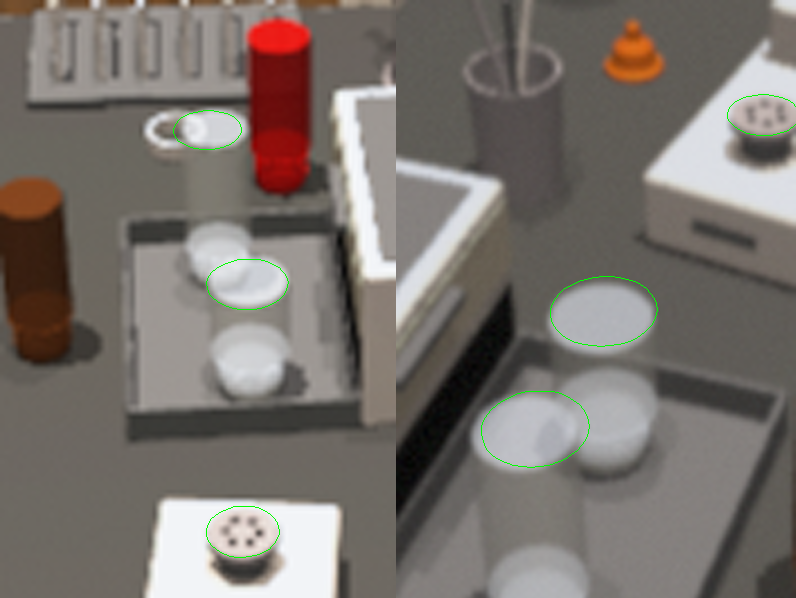

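The overlay shows the seat estimate fits both views. The tall bottle's top is about 2 px left of my circle in the side view, so I use (0.544, 0.314). Next I move above it for a wrist look.

```bash
cat >> h.py <<'E'
def ori(deg):
    c,s=np.cos(np.radians(deg)),np.sin(np.radians(deg)); return R.from_matrix(np.array([[0,c,s],[0,s,-c],[-1,0,0]]))
def plan(goals,p=None,Rt=None):   # goals: x,y,z,yaw
    s=r.read_state(); p=np.array(s['ee_pos']) if p is None else p; Rt=R.from_quat(s['eef_rot']) if Rt is None else Rt
    for g in goals:
        Rg=ori(g[3]); d=np.array(g[:3])-p
        print(g,np.round(Rt.inv().apply(d)/.25,3),np.round((Rt.inv()*Rg).as_rotvec()/1.5,3),"rows",round(np.linalg.norm(d)/.05,1),round(np.degrees((Rt.inv()*Rg).magnitude())/8.59,1))
        p,Rt=np.array(g[:3]),Rg
E
python3 -c "
from h import *
plan([(.40,-.36,.26,-42),(.47,-.12,.26,-14),(.52,.11,.26,12),(.544,.314,.26,30)])"
```

```text
(0.4, -0.36, 0.26, -42) [-0.152 -0.502 -0.805] [-0.255 -0.     0.001] rows 4.8 2.6
(0.47, -0.12, 0.26, -14) [ 0.    -0.434 -0.901] [-0.326  0.     0.   ] rows 5.0 3.3
(0.52, 0.11, 0.26, 12) [ 0.    -0.029 -0.941] [-0.303 -0.     0.   ] rows 4.7 3.0
(0.544, 0.314, 0.26, 30) [-0.     0.264 -0.778] [-0.209  0.    -0.   ] rows 4.1 2.1
```

```bash
python3 -m pendant '-0.152 -0.502 -0.805 -0.255 0 0; -0.152 -0.502 -0.805 -0.255 0 0; -0.152 -0.502 -0.805 -0.255 0 0; -0.152 -0.502 -0.805 -0.255 0 0; -0.152 -0.502 -0.805 -0.255 0 0; -0.152 -0.502 -0.805 -0.255 0 0' 1
python3 -m pendant '0 -0.434 -0.9 -0.326 0 0; 0 -0.434 -0.9 -0.326 0 0; 0 -0.434 -0.9 -0.326 0 0; 0 -0.434 -0.9 -0.326 0 0; 0 -0.434 -0.9 -0.326 0 0; 0 -0.434 -0.9 -0.326 0 0'
python3 -m pendant '0 -0.03 -0.94 -0.303 0 0; 0 -0.03 -0.94 -0.303 0 0; 0 -0.03 -0.94 -0.303 0 0; 0 -0.03 -0.94 -0.303 0 0; 0 -0.03 -0.94 -0.303 0 0; 0 -0.03 -0.94 -0.303 0 0'
python3 -m pendant '0 0.264 -0.778 -0.209 0 0; 0 0.264 -0.778 -0.209 0 0; 0 0.264 -0.778 -0.209 0 0; 0 0.264 -0.778 -0.209 0 0; 0 0.264 -0.778 -0.209 0 0; 0 0.264 -0.778 -0.209 0 0'
python3 - <<'E'
from h import *
snap("wrist","w1")
z=np.load("pics/w1.npz"); print(-z['R'].T@z['t'],z['R'].round(2))
try: print(topfit("w1",(.544,.314),.154,.027))
except Exception as e: print(e)
c=cv2.imread("pics/w1.png")
pts=np.array([proj("w1",(.544+.027*np.cos(a),.314+.027*np.sin(a),.154)) for a in np.linspace(0,6.28,40)])
cv2.polylines(c,[pts.astype(np.int32)],True,(0,255,0),1); cv2.imwrite("pics/w1b.png",c)
E
```

```text
time: 0.7
ee_pos: [0.4043, -0.3549, 0.2617]
eef_rot: [0.646, 0.29, -0.644, 0.291]
ft_force: [-0.5, -0.4, -0.5]
width: 0.0872
time: 1.3
ee_pos: [0.4717, -0.1138, 0.2608]
eef_rot: [0.556, 0.438, -0.555, 0.438]
ft_force: [0.1, 0.5, 0.5]
width: 0.0872
time: 1.9
ee_pos: [0.5195, 0.1144, 0.2602]
eef_rot: [0.443, 0.552, -0.442, 0.551]
ft_force: [-0.5, -0.4, -0.3]
width: 0.0868
time: 2.5
ee_pos: [0.5436, 0.314, 0.2595]
eef_rot: [0.353, 0.613, -0.353, 0.612]
ft_force: [-0.3, -1.0, -0.1]
width: 0.0867
[0.50261989 0.38706321 0.42167629] [[ 0.86  0.5  -0.  ]
 [ 0.48 -0.82  0.3 ]
 [ 0.15 -0.26 -0.95]]
(((0.5456457734107971, 0.3165549635887146), 0.027023307979106903), array([0.5449, 0.3177, 0.1538]), 2535)
```

View pics/w1b.png

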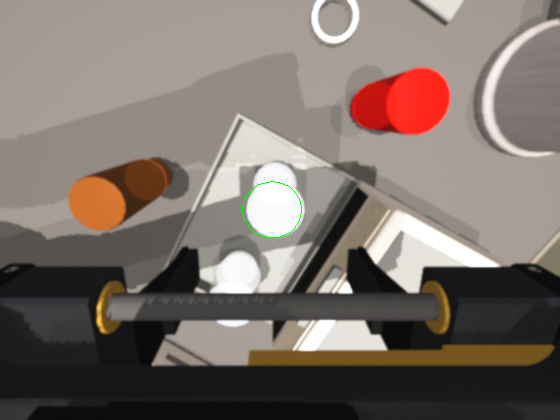

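The wrist view shows the bottle's top at (273,208). The depth fit gives radius 27.0 mm and centre (0.5456, 0.3165). Now I descend and grasp.

```bash
python3 -c "
from h import *
plan([(.5455,.316,.105,30)])"
```

```text
(0.5455, 0.316, 0.105, 30) [ 0.619  0.013 -0.011] [-0.     0.     0.001] rows 3.1 0.0
```

```bash
python3 -m pendant '0 0.013 -0.011 0 0 0; 0.15 0.013 -0.011 0 0 0; 0.3 0.013 -0.011 0 0 0; 0.45 0.013 -0.011 0 0 0; 0.62 0.013 -0.011 0 0 0; 0.62 0.013 -0.011 0 0 0; 0.62 0.013 -0.011 0 0 0'
python3 -m pendant '0 0 0 0 0 0; 0 0 0 0 0 0; 0 0 0 0 0 0; 0 0 0 0 0 0; 0 0 0 0 0 0; 0 0 0 0 0 0; 0 0 0 0 0 0; 0 0 0 0 0 0' -1 15
python3 -m pendant '-0.08 0 0 0 0 0; -0.2 0 0 0 0 0; -0.4 0 0 0 0 0; -0.6 0 0 0 0 0; -0.64 0 0 0 0 0; -0.64 0 0 0 0 0; -0.64 0 0 0 0 0'
python3 -c "
from h import *
plan([(.565,.11,.265,10),(.5575,-.079,.265,-8)])"
```

```text
time: 3.25
ee_pos: [0.546, 0.3161, 0.1065]
eef_rot: [0.354, 0.612, -0.354, 0.612]
ft_force: [0.2, -0.3, 0.7]
width: 0.0873
time: 4.05
ee_pos: [0.5454, 0.3174, 0.1058]
eef_rot: [0.354, 0.612, -0.353, 0.612]
ft_force: [-0.4, -0.7, 4.8]
width: 0.0537
time: 4.75
ee_pos: [0.545, 0.3167, 0.2637]
eef_rot: [0.353, 0.613, -0.354, 0.612]
ft_force: [-0.3, -0.2, -1.9]
width: 0.0537
(0.565, 0.11, 0.265, 10) [-0.004 -0.344  0.756] [0.233 0.    0.001] rows 4.2 2.3
(0.5575, -0.079, 0.265, -8) [ 0.    -0.161  0.739] [0.209 0.    0.   ] rows 3.8 2.1
```

```bash
python3 -m pendant '0 -0.04 0.08 0.03 0 0; 0 -0.1 0.22 0.07 0 0; 0 -0.18 0.4 0.12 0 0; 0 -0.26 0.57 0.17 0 0; 0 -0.31 0.69 0.21 0 0; 0 -0.344 0.756 0.233 0 0; 0 -0.344 0.756 0.233 0 0'
python3 -m pendant '0 -0.02 0.09 0.03 0 0; 0 -0.06 0.25 0.07 0 0; 0 -0.1 0.43 0.12 0 0; 0 -0.13 0.6 0.17 0 0; 0 -0.15 0.69 0.195 0 0; 0 -0.16 0.739 0.209 0 0; 0 -0.16 0.739 0.209 0 0; 0 -0.16 0.739 0.209 0 0'
python3 - <<'E'
from h import *
s=r.read_state(); print(s['ee_pos'],s['width'])
for n in("scene","side"): snap(n,n+"1")
ims=[]
for t in("scene1","side1"):
    uv=proj(t,(.5575,-.079,.16)); u,v=(uv-[45,60]).astype(int)
    c=cv2.resize(cv2.imread(f"pics/{t}.png")[v:v+120,u:u+80],None,fx=5,fy=5,interpolation=cv2.INTER_CUBIC)
    for X,Y,Z,rad in((.5575,-.079,.09,.025),(*s['ee_pos'][:2],.004+s['ee_pos'][2]-.1058,.022)):
        pts=np.array([proj(t,(X+rad*np.cos(a),Y+rad*np.sin(a),Z)) for a in np.linspace(0,6.28,40)])
        cv2.polylines(c,[((pts-[u,v]+.5)*5).astype(np.int32)],True,(0,255,0),1)
    ims.append(c)
cv2.imwrite("pics/c2.png",np.hstack(ims))
E
```

```text
time: 5.45
ee_pos: [0.5652, 0.1074, 0.2638]
eef_rot: [0.455, 0.541, -0.457, 0.54]
ft_force: [-1.0, 1.2, -0.6]
width: 0.0536
time: 6.25
ee_pos: [0.5581, -0.0756, 0.2654]
eef_rot: [0.533, 0.465, -0.532, 0.465]
ft_force: [0.2, 0.3, -1.1]
width: 0.0535
[ 0.55811135 -0.07558229  0.26535525] 0.05352336899948301
```

View pics/c2.png

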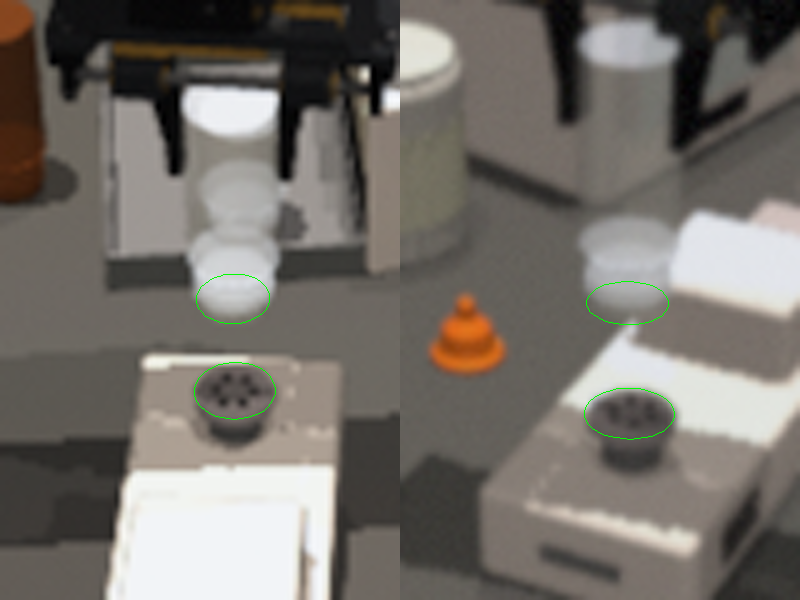

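The picture shows the rim and seat circles matching the bottle's mouth and the disc in both views. I'll lower it.

```bash
python3 -c "
from h import *
plan([(.5575,-.079,.1935,-8)])"
```

```text
(0.5575, -0.079, 0.1935, -8) [ 0.288 -0.001  0.014] [ 0.003 -0.001  0.   ] rows 1.4 0.0
```

```bash
python3 -m pendant '0.04 0 0.014 0 0 0; 0.1 0 0.014 0 0 0; 0.17 0 0.014 0 0 0; 0.23 0 0.014 0 0 0; 0.27 0 0.014 0 0 0; 0.285 0 0.014 0 0 0; 0.285 0 0.014 0 0 0; 0.285 0 0.014 0 0 0'
python3 -m pendant '0.004 0 0 0 0 0; 0.004 0 0 0 0 0; 0.004 0 0 0 0 0'
python3 -m pendant '0.004 0 0 0 0 0; 0.004 0 0 0 0 0; 0.004 0 0 0 0 0'
```

```text
time: 7.15
ee_pos: [0.5578, -0.0817, 0.1949]
eef_rot: [0.534, 0.464, -0.533, 0.464]
ft_force: [0.3, -0.8, -0.8]
width: 0.0538
time: 7.45
ee_pos: [0.5575, -0.0818, 0.1936]
eef_rot: [0.534, 0.464, -0.534, 0.464]
ft_force: [-0.2, -0.3, -0.9]
width: 0.0536
time: 7.75
ee_pos: [0.5574, -0.0818, 0.1923]
eef_rot: [-0.534, -0.464, 0.534, -0.464]
ft_force: [0.5, 0.4, -1.5]
width: 0.0536
```

```bash
python3 -m pendant '0 0 -0.01 0 0 0; 0 0 -0.01 0 0 0; 0.003 0 -0.01 0 0 0; 0.003 0 -0.01 0 0 0'
python3 -m pendant '0.004 0 0 0 0 0; 0.004 0 0 0 0 0; 0.004 0 0 0 0 0'
```

```text
time: 8.15
ee_pos: [0.5579, -0.0792, 0.1917]
eef_rot: [0.534, 0.464, -0.534, 0.464]
ft_force: [-1.4, 0.8, 0.1]
width: 0.0538
time: 8.45
ee_pos: [0.558, -0.0792, 0.1917]
eef_rot: [0.534, 0.464, -0.533, 0.464]
ft_force: [-3.5, 0.4, 8.2]
width: 0.0534
```

Contact came at the predicted height. I'll ease off and release.

```bash
python3 -m pendant '-0.003 0 0 0 0 0; -0.003 0 0 0 0 0; -0.003 0 0 0 0 0'
python3 -m pendant '0 0 0 0 0 0; 0 0 0 0 0 0; 0 0 0 0 0 0; 0 0 0 0 0 0; 0 0 0 0 0 0; 0 0 0 0 0 0' 1
python3 - <<'E'
from h import *
for n in("scene","side"): snap(n,n+"2")
ims=[]
for t in("scene2","side2"):
    uv=proj(t,(.5575,-.079,.16)); u,v=(uv-[45,60]).astype(int)
    c=cv2.resize(cv2.imread(f"pics/{t}.png")[v:v+120,u:u+80],None,fx=5,fy=5,interpolation=cv2.INTER_CUBIC)
    for X,Y,Z,rad in((.5575,-.079,.09,.025),(.5575,-.079,.24,.027)):
        pts=np.array([proj(t,(X+rad*np.cos(a),Y+rad*np.sin(a),Z)) for a in np.linspace(0,6.28,40)])
        cv2.polylines(c,[((pts-[u,v]+.5)*5).astype(np.int32)],True,(0,255,0),1)
    ims.append(c)
cv2.imwrite("pics/c3.png",np.hstack(ims))
E
```

```text
time: 8.75
ee_pos: [0.5579, -0.0793, 0.1917]
eef_rot: [0.534, 0.464, -0.534, 0.464]
ft_force: [-1.2, 0.2, 5.4]
width: 0.0541
time: 9.35
ee_pos: [0.5578, -0.0793, 0.1912]
eef_rot: [-0.534, -0.464, 0.534, -0.464]
ft_force: [0.4, 0.9, -0.6]
width: 0.086
```

View pics/c3.png

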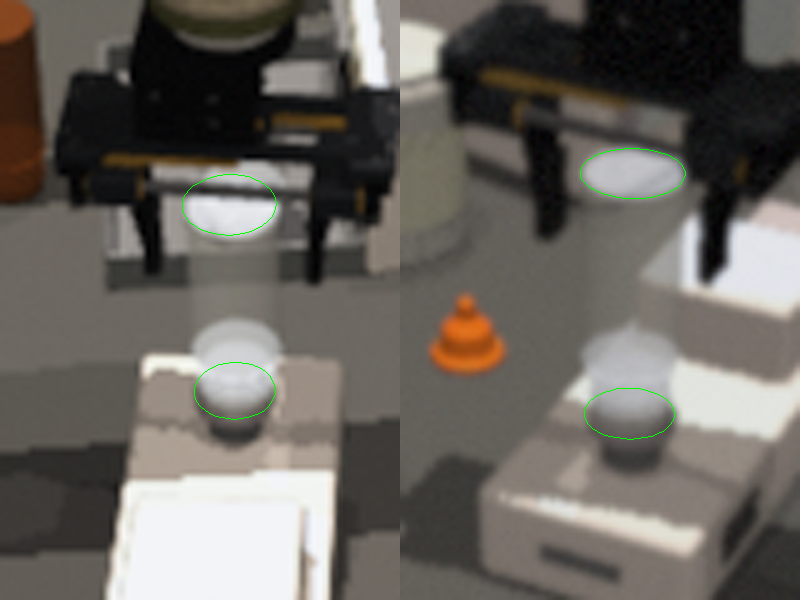

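The picture shows the bottle standing straight and centred on the seat at (235,390)/(630,415), with the fingers clear of it. I'll retreat up and go over the lever.

```bash
python3 -m pendant '-0.06 0 0 0 0 0; -0.2 0 0 0 0 0; -0.36 0 0 0 0 0; -0.46 0 0 0 0 0; -0.5 0 0 0 0 0; -0.5 0 0 0 0 0'
python3 -c "
from h import *
plan([(.5333,-.299,.31,-6),(.5333,-.299,.112,-6)])"
```

```text
time: 10.05
ee_pos: [0.5583, -0.0792, 0.3179]
eef_rot: [0.534, 0.463, -0.533, 0.465]
ft_force: [0.1, 1.1, -0.5]
width: 0.0871
(0.5333, -0.299, 0.31, -6) [0.032 0.023 0.885] [-0.023  0.    -0.002] rows 4.4 0.2
(0.5333, -0.299, 0.112, -6) [0.792 0.    0.   ] [0. 0. 0.] rows 4.0 0.0
```

```bash
python3 -m pendant '0 0.01 0.1 -0.02 0 0; 0 0.02 0.28 -0.02 0 0; 0 0.02 0.46 -0.02 0 0; 0 0.02 0.64 -0.02 0 0; 0 0.022 0.8 -0.02 0 0; 0 0.022 0.885 -0.02 0 0; 0 0.022 0.885 -0.02 0 0; 0 0.022 0.885 -0.02 0 0' -1 15
python3 - <<'E'
from h import *
plan([(.5333,-.299,.12,-6)])
snap("wrist","w2")
c=cv2.imread("pics/w2.png")
by=np.array([.106,.994,0]); bx=np.array([.994,-.106,0]); b=np.array([.550,-.143,0])
for P in [[b+bx*sx*.022+by*y+[0,0,.1] for sx,y in((-1,-.13),(1,-.13),(1,-.177),(-1,-.177))]]:
    cv2.polylines(c,[np.array([proj("w2",p) for p in P]).astype(np.int32)],True,(0,255,0),1)
cv2.imwrite("pics/w2b.png",c)
E
```

```text
time: 10.85
ee_pos: [0.5321, -0.2988, 0.3148]
eef_rot: [-0.527, -0.473, 0.527, -0.471]
ft_force: [0.2, 0.2, -0.4]
width: 0.0313
(0.5333, -0.299, 0.12, -6) [0.779 0.006 0.002] [-0.003 -0.001  0.001] rows 3.9 0.0
```

View pics/w2b.png

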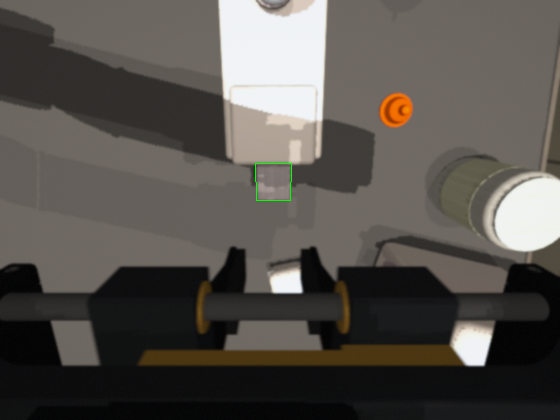

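The tab at (273,182) fits the predicted outline. I'll descend with the fingers shutting.

```bash
python3 -m pendant '0.05 0.005 0 0 0 0; 0.2 0.005 0 0 0 0; 0.38 0.005 0 0 0 0; 0.56 0.005 0 0 0 0; 0.7 0.005 0 0 0 0; 0.77 0.005 0 0 0 0; 0.8 0.005 0 0 0 0; 0.8 0.005 0 0 0 0'
python3 -m pendant '0.02 0 0 0 0 0; 0.02 0 0 0 0 0; 0.02 0 0 0 0 0; 0.02 0 0 0 0 0'
```

```text
time: 11.7
ee_pos: [0.5335, -0.2982, 0.1153]
eef_rot: [-0.526, -0.473, 0.526, -0.472]
ft_force: [-0.5, -0.4, 0.3]
width: 0.0004
time: 12.1
ee_pos: [0.534, -0.2995, 0.112]
eef_rot: [0.527, 0.471, -0.527, 0.472]
ft_force: [-0.1, -0.2, 0.1]
width: 0.0008
```

```bash
python3 -m pendant '0.02 0 0 0 0 0; 0.04 0 0 0 0 0; 0.04 0 0 0 0 0; 0.04 0 0 0 0 0'
python3 -m pendant '0.02 0 0 0 0 0; 0.02 0 0 0 0 0; 0.02 0 0 0 0 0'
python3 -m pendant '0.02 0 0 0 0 0; 0.02 0 0 0 0 0; 0.02 0 0 0 0 0'
```

```text
time: 12.5
ee_pos: [0.5336, -0.2993, 0.1011]
eef_rot: [-0.527, -0.472, 0.527, -0.472]
ft_force: [0.3, -0.3, -0.1]
width: 0.0004
time: 12.8
ee_pos: [0.5339, -0.2994, 0.0966]
eef_rot: [0.527, 0.472, -0.527, 0.472]
ft_force: [-1.1, 0.2, 4.0]
width: 0.0002
time: 13.1
ee_pos: [0.534, -0.2994, 0.0916]
eef_rot: [0.527, 0.472, -0.527, 0.472]
ft_force: [0.3, -1.1, 3.4]
width: 0.0004
```

```bash
for i in 1; do :; done
python3 -m pendant '0.01 0 0 0 0 0; 0.02 0 0 0 0 0; 0.02 0 0 0 0 0; 0.02 0 0 0 0 0'
python3 -m pendant '0.01 0 0 0 0 0; 0.02 0 0 0 0 0; 0.02 0 0 0 0 0; 0.02 0 0 0 0 0'
python3 -m pendant '0.01 0 0 0 0 0; 0.02 0 0 0 0 0; 0.02 0 0 0 0 0; 0.02 0 0 0 0 0'
python3 -m pendant '0.01 0 0 0 0 0; 0.016 0 0 0 0 0; 0.016 0 0 0 0 0; 0.016 0 0 0 0 0'
```

```text
time: 13.5
ee_pos: [0.5339, -0.2994, 0.0866]
eef_rot: [0.527, 0.472, -0.527, 0.472]
ft_force: [0.1, -0.5, 5.0]
width: 0.0005
time: 13.9
ee_pos: [0.534, -0.2994, 0.0815]
eef_rot: [0.527, 0.472, -0.527, 0.472]
ft_force: [0.7, -1.5, 5.4]
width: 0.0008
time: 14.3
ee_pos: [0.534, -0.2995, 0.0768]
eef_rot: [0.527, 0.472, -0.527, 0.472]
ft_force: [-0.9, -1.5, 8.0]
width: 0.0003
time: 14.7
ee_pos: [0.5339, -0.2994, 0.0726]
eef_rot: [0.527, 0.472, -0.527, 0.472]
ft_force: [0.3, -1.2, 6.4]
width: 0.0003
```

```bash
python3 -m pendant '0.006 0 0 0 0 0; 0.01 0 0 0 0 0; 0.01 0 0 0 0 0; 0.01 0 0 0 0 0; 0.01 0 0 0 0 0'
python3 - <<'E'
from h import *
f=[]
for n in("scene","side","wrist"): snap(n,n+"3"); f.append(r.read_state()['ft_force'][2])
print(f, r.read_state()['ee_pos'])
by=np.array([.106,.994,0]); bx=np.array([.994,-.106,0]); b=np.array([.550,-.143,0])
ims=[]
for t in("scene3","side3"):
    w=cloud(t); d=w-b; X,Y=d@bx,d@by
    m=(abs(X)<.02)&(Y>-.175)&(Y<-.135)&(w[...,2]>.05)&(w[...,2]<.11); zz=w[...,2][m]; print(t,m.sum(),np.histogram(zz,bins=np.arange(.05,.112,.004)))
    print(topfit(t,(.5575,-.079),.24,.027))
    uv=proj(t,b+[0,-.06,.14]); u,v=(uv-[50,75]).astype(int)
    c=cv2.resize(cv2.imread(f"pics/{t}.png")[v:v+150,u:u+100],None,fx=4,fy=4,interpolation=cv2.INTER_CUBIC)
    P=[b+bx*sx*.022+by*y+[0,0,.07] for sx,y in((-1,-.13),(1,-.13),(1,-.177),(-1,-.177))]
    cv2.polylines(c,[((np.array([proj(t,p) for p in P])-[u,v]+.5)*4).astype(np.int32)],True,(0,255,0),1)
    ims.append(c)
cv2.imwrite("pics/c4.png",np.hstack(ims))
E
```

```text
time: 15.2
ee_pos: [0.534, -0.2995, 0.0704]
eef_rot: [0.527, 0.472, -0.527, 0.472]
ft_force: [-0.1, -0.6, 6.9]
width: 0.0001
[np.float64(6.9722275027366), np.float64(8.304999245041456), np.float64(7.563424238287548)] [ 0.53398961 -0.29947203  0.07034658]
scene3 161 (array([ 0,  0,  2,  6, 30, 56, 13,  4,  8,  6,  7,  5,  7,  8,  9]), array([0.05 , 0.054, 0.058, 0.062, 0.066, 0.07 , 0.074, 0.078, 0.082,
       0.086, 0.09 , 0.094, 0.098, 0.102, 0.106, 0.11 ]))Traceback (most recent call last):
  File "<stdin>", line 10, in <module>
  File "h.py", line 24, in topfit
    n,l,st,_=cv2.connectedComponentsWithStats(m.astype(np.uint8)); i=1+st[1:,4].argmax(); q=w[l==i]
                                                                       ~~~~~~~~~~~~~~~^^
ValueError: attempt to get argmax of an empty sequence
```

```bash
python3 - <<'E'
from h import *
by=np.array([.106,.994,0]); bx=np.array([.994,-.106,0]); b=np.array([.550,-.143,0])
print(topfit("side3",(.5575,-.079),.24,.027))
w0,w3=cloud("scene0"),cloud("scene3")
d=w3-b; m=(abs(d@bx)<.02)&((d@by)>-.174)&((d@by)<-.137)&(abs(w3[...,2]-.07)<.007); print("scene med",np.median(w3[...,2][m]),m.sum())
d=w0-b; m=(abs(d@bx)<.02)&((d@by)>-.174)&((d@by)<-.137)&(abs(w0[...,2]-.1)<.007); print("scene rest med",np.median(w0[...,2][m]),m.sum())
ims=[]
for t in("scene3","side3"):
    uv=proj(t,b+[0,-.03,.14]); u,v=(uv-[50,75]).astype(int)
    c=cv2.resize(cv2.imread(f"pics/{t}.png")[v:v+150,u:u+100],None,fx=4,fy=4,interpolation=cv2.INTER_CUBIC)
    for Q in ([b+bx*sx*.022+by*y+[0,0,.07] for sx,y in((-1,-.13),(1,-.13),(1,-.177),(-1,-.177))],[(.5575+.027*np.cos(a),-.079+.027*np.sin(a),.24) for a in np.linspace(0,6.28,40)]):
        cv2.polylines(c,[((np.array([proj(t,p) for p in Q])-[u,v]+.5)*4).astype(np.int32)],True,(0,255,0),1)
    ims.append(c)
cv2.imwrite("pics/c4.png",np.hstack(ims))
E
```

```text
(((0.5568492412567139, -0.0768156349658966), 0.027257589623332024), array([ 0.5563, -0.0749,  0.2387]), 188)
scene med 0.0710466518233692 100
scene rest med 0.1006848994384893 151
```

View pics/c4.png

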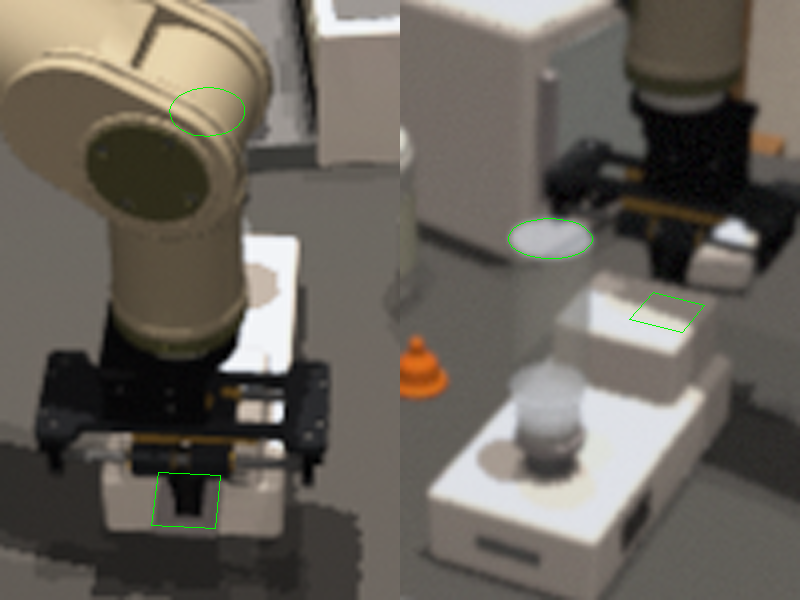

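The bottle is still standing centred on the seat at side view (550,240)–(550,450). The scene depth shows the tab 29.6 mm down and the arm is still. I'll hand in.

```bash
python3 -c "
from bench import r,close_job
s=r.read_state();print(s['time'],s['ee_pos'],s['ft_force']);close_job()"
```

```text
15.35 [ 0.53398961 -0.29947203  0.07034658] [ 0.85134581 -0.26143718  7.56342424]
the job is handed in; nothing more can be done
```

The tall clear bottle is standing upside down on the blower seat, released. The shut gripper was holding the lever at the third notch when I handed the job in at 15.35 s.

- **Bottle:** my last side-camera check put its top about 1 mm from the seat centre measured by the same camera. It looked upright, and the gripper was clear of it. In the scene view the arm hid the bottle, so that camera could not confirm this.
- **Lever:** depth readings showed the tab 29.6 mm down, and the fingertip height agreed at about 30 mm. The push force was about 7 to 8 N and the arm was still.
- **Other objects:** the gripper met nothing else on the way, going by the force readings. I did not measure the other objects' positions again at the end.

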